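Transfer a row of parts to the divided rack in reverse order

ROBOT

A 6-joint arm with a two-finger parallel gripper is mounted at the origin on a cart in front of the work surface, level with it; the furniture and walls round the work are solid. World frame = base frame: x ahead of the robot, y to its left, z up, the work surface at z = 0. Lengths are in m, angles in rad, forces in N, time in s.
With the tool pointing down it reaches from about 0.4 to 0.925 m from the base axis. Payload 12.5 kg.
Tool frame: the origin (TCP) lies at the very end of the fingers, on their centre line; the grasp point (between the pads) lies 19 mm behind it; z points along the fingers, y is the line along which they close (so a half turn about z gives the same grasp; the last joint's range is limited). The gripper opens to 95 mm and grips with 3 to 60 N. Pads are 20 mm wide; open, the fingers measure 119 mm over their backs; the gripper's body (75 mm by 180 mm) begins 59 mm behind the grasp point.
Start: joints at [0.698, 0.491, 1.559, -0, 1.092, -0.106], TCP at [0.434, 0.45, 0.215] pointing down, gripper open.
Joint ranges: [-3.1, 3.1], [-0.84, 2.19], [0.05, 2.79], [-1.13, 4.28], [0.06, 2.93], [-2.69, 2.69]. Speed limits (rad/s): [2.22, 2.22, 2.79, 3.14, 3.14, 3.14].

INTERFACE

Orientations are given as a rotation vector (axis times angle).
In Python, from plant import readout, snapshot, ctrl gives the robot as it stands.
- The arm moves only by the tool pendant, called after "Call:" as name(argument=value, ...), one argument or row to a line, values as JSON. Schema: {"type":"object","properties":{"rows":{"type":"object","properties":{"moves":{"type":"array","items":{"type":"array","items":{"type":"number"},"minItems":6,"maxItems":6},"minItems":1,"maxItems":10}},"additionalProperties":false,"required":["moves"]},"aperture":{"type":"number"},"clamp_n":{"type":"number"},"only":{"type":"string"},"quiet":{"type":"boolean"},"lines":{"type":"string"}},"required":["rows"],"additionalProperties":false}. rows is an object whose key "moves" holds a list of rows, 1 to 10 of them, each of 6 numbers: dx, dy, dz in shares of 0.6 m (1.0 is 0.6 m), then a rotation vector rx, ry, rz in shares of pi/2 rad (1.0 is pi/2 rad); each row is the pose to reach, as a shift and turn from the pose commanded when the call began, along the tool's axes at that moment; what a row does not reach only later rows make up. A row lasts 1/10 s, in which the tool goes at most 0.05 m and 0.15 rad, less where a joint would pass 70% of its speed; a pose out of reach is approached as far as the arm can. aperture is the finger opening in m, set as the call begins (left out keeps the last). The fingers move at their own pace and stop on an object; clamp_n is the grip in N (left out, the last holds). Time passes only in rows, so rows that do not move let the fingers close. The tool returns the time, the measured TCP pose, the force, the opening and the grip force at its end. only (a regular expression) keeps the lines of the reply that match it, lines (a string "A,B") keeps lines A to B, and quiet returns only ok. No shift or turn number may pass 1 either way. Input that does not fit is refused with a message, and nothing moves.
- readout.read_state(): the state, without advancing time (a new reading comes with each control period).
- snapshot(name): name is "scene" or "top"; returns a dict with "img" (420x560x3 uint8, red, green, blue), "range_z" (420x560 float32, m along the optical axis (not along the pixel's ray), 0 where there is no reading), "K" (3x3 intrinsics, pixels), "rvec" (rotation vector, rad) and "tvec" (3), from world to camera coordinates, as OpenCV has them. Camera axes: x right, y down, z forward; pixel columns grow to the right and rows downward; lengths in m; the calibration is good to about 2 mm. A picture is of the moment at which its call begins.
- ctrl.job_done(): hands the job in; it is judged then, once.
The state is a dict: "clock": time; "joint_pos": joint angles; "joint_velocities": joint speeds; "joint_efforts": joint torques, N m; "tool_pos": TCP position; "ee_rot": TCP orientation; "force": force on the tool from outside, world axes, zero at the start; "ft_torque": the same for the moment, N m; "width": finger opening in m; "finger_force": force on a finger pad.
Only numpy, scipy, OpenCV 4.12 (cv2) and the standard library are available. Lean on these libraries where they do the work, as an engineer would, in place of code of your own. Each camera call takes 0.05 s, during which the arm holds its last target. There are 200 camera calls.

TASK

Move the four parts that stand on the pad rack into the bays of the divided rack, one part to a bay, in reverse order: the part at the left end of the row goes into the right-hand end bay, the second from the left into the second bay from the right, and so on (left and right as the robot sees them). Stand each part upright in the middle of its bay, set it down without knocking any part over, and let go of it.

Things in the scene. Friction and masses are not known exactly. Their poses are not given: they have to be found in the camera images.
- divided_rack: fixed, empty rack: dark plate on feet, 104 (x) x 380 (y) mm, top 10 mm above the bench, five upright aluminium dividers (3 mm thick, tops at 36 mm) along x at y = -176, -88, 0, 88, 176 mm; bay centres y = 132, 44, -44, -132 mm, x = 0, bays open front and back. Origin: centre of underside, on the bench; x away from the robot, y to its left (turned up to 0.1 rad). Nearer or farther rack
- pad_rack: fixed source rack: bright plate without dividers, on feet, 104 (x) x 380 (y) mm, top 10 mm above the bench, carrying four wooden pads centred at y = 132, 44, -44, -132 mm, pad tops 14 mm above the bench. Origin: centre of underside, on the bench; x away from the robot, y along the row to its left (turned up to 0.1 rad)
- tube_ring: short tan-coloured ring cut from a tube, standing on end, 56 mm outside diameter, 55 mm high (the lowest part), hollow, loose. Origin: centre of its underside, z up along its axis.
- alu_slug: turned bright aluminium boss with a groove, round, 60 mm diameter, 68 mm high, loose. Origin: centre of its underside, z up along its axis.
- tube_short: grey tube offcut standing on end, round, 67 mm outside diameter, 85 mm high, hollow, loose. Origin: centre of its underside, z up along its axis.
- box_section: dark square steel tube offcut with a drilled hole in one side, standing on end, 66 x 65 mm across the flats, 110 mm high, hollow, 4 mm walls, 0.4 to 0.8 kg, loose; its x and y axes are square to its flats and lie within 0.1 rad of the pad rack's. Origin: centre of its underside, z up along its axis.
- pad_tube_ring: plain wooden pad fixed on the pad rack, 96 (x) x 80 (y) x 4 mm, on which the tan ring stands at the start; the four pads look alike and stay. It marks the place that part came from. Origin: centre of its underside; axes as the pad rack's
- pad_alu_slug: plain wooden pad fixed on the pad rack, 96 (x) x 80 (y) x 4 mm, on which the aluminium boss stands at the start; the four pads look alike and stay. It marks the place that part came from. Origin: centre of its underside; axes as the pad rack's
- pad_tube_short: plain wooden pad fixed on the pad rack, 96 (x) x 80 (y) x 4 mm, on which the grey tube stands at the start; the four pads look alike and stay. It marks the place that part came from. Origin: centre of its underside; axes as the pad rack's
- pad_box_section: plain wooden pad fixed on the pad rack, 96 (x) x 80 (y) x 4 mm, on which the square tube stands at the start; the four pads look alike and stay. It marks the place that part came from. Origin: centre of its underside; axes as the pad rack's
Things that resemble listed ones, but are neither listed nor needed, are in the scene too. What is shaped like the box_section but orange or pink is not meant.

How it is judged:
By the outcome, as a careful person would: the job done as asked, in the order asked, and still so for the second after the job is handed in, with the robot touching nothing.
It also fails if it takes over 99 s, if anything falls off the work surface, if the arm or the gripper's body presses on something with over 40 N, if the wrist force passes 120 N, or if a joint passes its speed limit or range.

## Working session

There is one attempt and no reset: what is moved stays moved. The work goes in short steps, Python scripts to look and compute and a tool call to move; the robot and the scene stay as the last step left them, time stands still between calls to the robot, and variables do not carry over. Pictures are saved under pics/ and viewed, at most 14 in all, crops included, and the job is handed in when it is done.

```bash
ls; mkdir -p pics; python3 - <<'E'
from plant import readout, snapshot
import cv2,numpy as np
for n in("scene","top"):
    s=snapshot(n); cv2.imwrite(f"pics/{n}0.png",s["img"][:,:,::-1]); np.savez(f"{n}0.npz",**s)
    R=cv2.Rodrigues(s["rvec"])[0]; print(n,s["K"].tolist(),"cam",(-R.T@s["tvec"]).round(3),"fwd",R[2].round(3),"right",R[0].round(2))
print(readout.read_state())
E
```

```text
pics
scene [[379.62603273046733, 0.0, 276.38300681546707], [0.0, 379.62603273046733, 205.49826258799982], [0.0, 0.0, 1.0]] cam [-0.007 -0.546  0.5  ] fwd [ 0.643  0.567 -0.516] right [ 0.66 -0.75 -0.01]
top [[439.44485048502986, 0.0, 283.10190325453414], [0.0, 439.44485048502986, 204.4349678181648], [0.0, 0.0, 1.0]] cam [ 0.413 -0.046  1.076] fwd [ 0.153 -0.023 -0.988] right [-0.03 -1.    0.02]
{'clock': 0.1, 'joint_pos': array([ 6.98397098e-01,  4.91449600e-01,  1.55933671e+00,  2.64922105e-06,
        1.09169455e+00, -1.05615265e-01]), 'joint_velocities': array([-0.00207733, -0.00213701, -0.0044594 , -0.00203231,  0.0002036 ,
        0.00182102]), 'joint_efforts': array([ 2.96260965e-03, -6.13622618e+01, -2.58604950e+01,  6.93871337e-02,
        4.69752902e-02, -7.62141462e-05]), 'tool_pos': array([0.43348423, 0.44997889, 0.21416889]), 'ee_rot': array([-1.17501520e+00, -2.91312680e+00,  1.22977889e-03]), 'force': array([ 0.13785108,  0.57263684, -0.08553767]), 'ft_torque': array([-0.00082574, -0.00608478, -0.01516791]), 'finger_force': 0.0, 'width': 0.0949699510811011}
```

View pics/scene0.png

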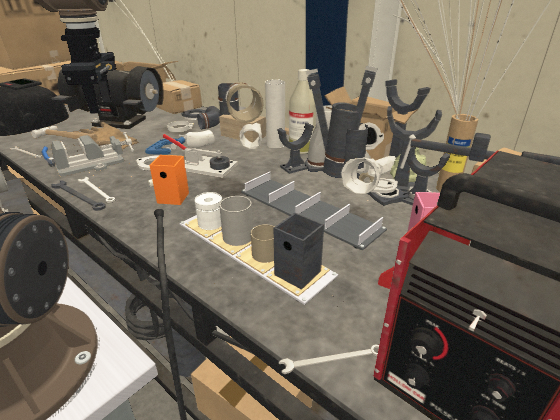

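View pics/top0.png

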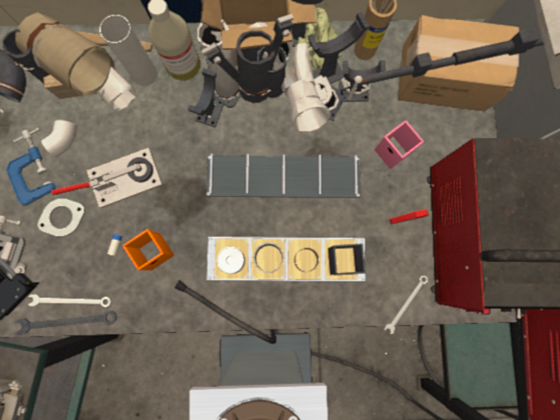

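Row left to right (top view): aluminium boss (231,260), grey tube (268,258), tan ring (306,259), dark box (346,260). 

Could be mistaken:
- **Box:** orange (149,250) and pink (400,143) boxes in the top view.
- **Ring or tube:** tan roll at scene (245,100), white tube (275,115), white ring (250,133) and white clamp (365,175). None of these stand on the pad rack.

Next I measure and make a close crop.

```bash
cat > h.py <<'E'
import numpy as np,cv2
from scipy.spatial.transform import Rotation as Ro
def load(n): return dict(np.load(n))
def cloud(s):
    K=s["K"];R=cv2.Rodrigues(s["rvec"])[0];z=s["range_z"]
    v,u=np.mgrid[:z.shape[0],:z.shape[1]]
    c=np.stack([(u-K[0,2])/K[0,0]*z,(v-K[1,2])/K[1,1]*z,z],-1)
    P=(c-s["tvec"].ravel())@R; P[z==0]=np.nan
    return P
def plane(s,uv,h):
    K=s["K"];R=cv2.Rodrigues(s["rvec"])[0];uv=np.asarray(uv,float).reshape(-1,2)
    d=np.c_[(uv[:,0]-K[0,2])/K[0,0],(uv[:,1]-K[1,2])/K[1,1],np.ones(len(uv))]@R
    c=-R.T@s["tvec"].ravel(); return c+d*((h-c[2])/d[:,2])[:,None]
E
python3 - <<'E'
from h import *
s=load("top0.npz");P=cloud(s);Z=P[...,2]
print("bench",np.nanmedian(Z[200:230,210:350]),np.nanstd(Z[210:225,210:350]),"plate",np.nanmedian(Z[165:185,215:240]))
def rect(box,lo,hi,h):
    m=np.zeros(Z.shape,np.uint8);a,b,c,d=box
    m[a:b,c:d]=((Z[a:b,c:d]>lo)&(Z[a:b,c:d]<hi)); m=cv2.morphologyEx(m,cv2.MORPH_OPEN,np.ones((3,3)))
    vu=np.argwhere(m); q=plane(s,vu[:,::-1],h)[:,:2]
    r=cv2.minAreaRect((q*1000).astype(np.float32)); print(box,r, len(q))
rect((140,210,190,375),.005,.02,.01); rect((225,290,195,375),.005,.02,.01)
# part tops
for n,(c,d),h in [("slug",(212,248),.082),("tube",(250,288),.099),("ring",(288,324),.069),("box",(324,372),.124)]:
    m=np.zeros(Z.shape,np.uint8);m[235:285,c:d]=np.abs(Z[235:285,c:d]-h)<.008
    vu=np.argwhere(m);q=(plane(s,vu[:,::-1],h)[:,:2]*1000).astype(np.float32)
    print(n,len(q),cv2.minEnclosingCircle(q),cv2.minAreaRect(q))
t=load("scene0.npz")
cv2.imwrite("pics/crop.png",np.hstack([cv2.resize(s["img"][140:290,190:380,::-1],(500,395)),cv2.resize(t["img"][170:310,160:400,::-1],(300,395))]))
E
```

```text
bench 0.0005588111219459436 0.0020145831833302 plate 0.01058306574751201
(140, 210, 190, 375) ((648.5347900390625, -73.43870544433594), (379.0014343261719, 104.05844116210938), 88.63946533203125) 5792
(225, 290, 195, 375) ((446.3899841308594, -74.5693359375), (379.0320129394531, 102.87554168701172), 88.43698120117188) 5140
slug 492 ((444.5634765625, 53.244510650634766), 29.932056427001953) ((443.9361572265625, 53.433773040771484), (58.32867431640625, 57.83451461791992), 88.51609802246094)
tube 134 ((447.4999694824219, -33.22190856933594), 33.39240264892578) ((447.79412841796875, -33.1156120300293), (64.10802459716797, 65.83270263671875), 88.45677947998047)
ring 73 ((441.3157958984375, -120.45169830322266), 27.975011825561523) ((441.9527282714844, -120.32389068603516), (54.82421875, 54.294769287109375), 88.45836639404297)
box 246 ((437.93719482421875, -207.3040313720703), 44.86720275878906) ((438.06182861328125, -207.23257446289062), (64.86773681640625, 65.83584594726562), 2.0864973068237305)
```

View pics/crop.png

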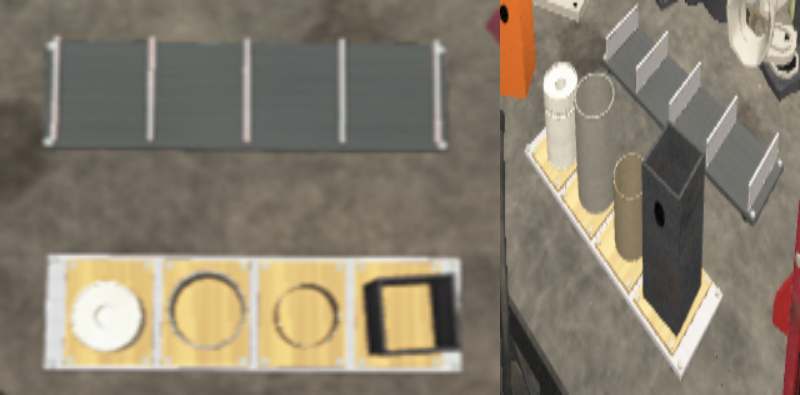

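The crop confirms the choice: boss, grey tube, tan ring and dark box (side hole) stand on the pads, and orange and pink are elsewhere. I refine the bays from the dividers and work out the first move.

```bash
cat >> h.py <<'E'
def to(x,y,z,yaw):
    "shift/turn in tool axes from current pose to tool-down pose, tool y at angle yaw"
    from plant import readout
    st=readout.read_state(); R=Ro.from_rotvec(st["ee_rot"])
    T=Ro.from_matrix(np.array([[-np.sin(yaw),np.cos(yaw),0],[np.cos(yaw),np.sin(yaw),0],[0,0,-1]]).T.T)
    T=Ro.from_matrix(np.c_[[-np.sin(yaw),np.cos(yaw),0],[np.cos(yaw),np.sin(yaw),0],[0,0,-1]])
    d=R.inv().apply(np.array([x,y,z])-st["tool_pos"])
    print("shift",d.round(4),"turn",(R.inv()*T).as_rotvec().round(4),"t",round(st["clock"],2),"w",round(st["width"],4),"F",st["force"].round(1))
E
python3 - <<'E'
from h import *
s=load("top0.npz");P=cloud(s);Z=P[...,2]
m=np.zeros(Z.shape,np.uint8);m[145:205,195:370]=Z[145:205,195:370]>.024
n,l,st,c=cv2.connectedComponentsWithStats(m)
ctr=[]
for i in range(1,n):
    if st[i,4]<15: continue
    vu=np.argwhere(l==i);q=plane(s,vu[:,::-1],.036)[:,:2]; f=cv2.fitLine((q*1000).astype(np.float32),2,0,.01,.01).ravel()
    print(st[i,4],(q.min(0)*1000).round(1),(q.max(0)*1000).round(1),"mid",((q.max(0)+q.min(0))*500).round(1),f[:2])
# white strips by colour too
th=-.0237
for y in(.132,.044,-.044,-.132): print("bay",[round(.6485-np.sin(th)*y,4),round(-.0734+np.cos(th)*y,4)])
to(.438,-.207,.215,.036)
E
```

```text
82 [605.9  99.5] [702.3 104.5] mid [654.1 102. ] [ 0.99932706 -0.03667949]
72 [603.9  12.1] [700.3  16. ] mid [652.1  14.1] [ 0.99973536 -0.02300447]
79 [599.3 -75.5] [696.  -70.5] mid [647.7 -73. ] [ 0.99965715 -0.02618449]
75 [ 597.3 -163.4] [ 694.  -157.2] mid [ 645.7 -160.3] [ 0.99932414 -0.03676024]
92 [ 595.2 -251.6] [ 692.1 -244.1] mid [ 643.6 -247.9] [ 0.99950624 -0.03142145]
bay [np.float64(0.6516), np.float64(0.0586)]
bay [np.float64(0.6495), np.float64(-0.0294)]
bay [np.float64(0.6475), np.float64(-0.1174)]
bay [np.float64(0.6454), np.float64(-0.2054)]
shift [-0.4591 -0.47   -0.0005] turn [-9.00e-04  2.00e-04  7.68e-01] t 0.1 w 0.095 F [ 0.1  0.6 -0.1]
```

The manual's scale: shifts go in shares of 0.6 m and turns go in shares of pi/2 rad. Converting my numbers, -0.47 m is -0.7833, -0.459 m is -0.765, 0.768 rad is 0.4889.

Call:
pendant(
  rows={"moves": [[-0.0767,-0.0783,0,0,0,0.049],[-0.1533,-0.1567,0,0,0,0.098],[-0.23,-0.235,0,0,0,0.1471],[-0.3067,-0.3133,0,0,0,0.1961],[-0.3833,-0.3917,0,0,0,0.2445],[-0.46,-0.47,0,0,0,0.2935],[-0.5367,-0.5483,0,0,0,0.3425],[-0.6133,-0.6267,0,0,0,0.3909],[-0.6883,-0.705,0,0,0,0.4399],[-0.765,-0.7833,0,0,0,0.4889]]},
  aperture=0.095,
  clamp_n=35,
)

```text
clock: 1.1
tool_pos: [0.4368, -0.0518, 0.2147]
ee_rot: [2.184, 2.258, 0.0]
force: [1.0, 0.2, -0.2]
width: 0.0951
finger_force: 0.0
```

```bash
python3 -c "
from h import *
to(.438,-.207,.215,.036);to(.438,-.207,.065,.036)"
```

```text
shift [-0.1552 -0.0039 -0.0003] turn [ 0.0002 -0.0001 -0.0031] t 1.1 w 0.0951 F [ 1.   0.2 -0.2]
shift [-0.1552 -0.0039  0.1497] turn [ 0.0002 -0.0001 -0.0031] t 1.1 w 0.0951 F [ 1.   0.2 -0.2]
```

To row units: -0.155 m is -0.2583, -0.1 m is -0.1667.

Call:
pendant(
  rows={"moves": [[-0.0833,-0.0033,0,0,0,0],[-0.1667,-0.0067,0,0,0,0],[-0.2583,-0.0067,0,0,0,0],[-0.2583,-0.0067,0,0,0,0],[-0.2583,-0.0067,0,0,0,0],[-0.2583,-0.0067,0,0,0,0]]},
)

```text
clock: 1.7
tool_pos: [0.4386, -0.204, 0.2144]
ee_rot: [-2.18, -2.261, -0.0]
force: [0.8, 0.6, 0.4]
width: 0.0951
finger_force: 0.0
```

```bash
python3 -c "
from h import *
to(.438,-.207,.215,.036);to(.438,-.207,.064,.036)"
```

```text
shift [-0.003  -0.0007 -0.0006] turn [-0.0006 -0.0007  0.0002] t 1.7 w 0.0951 F [0.8 0.6 0.4]
shift [-0.0031 -0.0006  0.1504] turn [-0.0006 -0.0007  0.0002] t 1.7 w 0.0951 F [0.8 0.6 0.4]
```

To row units: 0.15 m is 0.25, -0.002 m is -0.0033.

Call:
pendant(
  rows={"moves": [[-0.0033,0,0.05,0,0,0],[-0.0033,0,0.1167,0,0,0],[-0.0033,0,0.1833,0,0,0],[-0.0033,0,0.225,0,0,0],[-0.0033,0,0.25,0,0,0],[-0.0033,0,0.25,0,0,0],[-0.0033,0,0.25,0,0,0]]},
)

```text
clock: 2.4
tool_pos: [0.4392, -0.2059, 0.0651]
ee_rot: [-2.179, -2.263, -0.0]
force: [-0.0, -0.0, 0.5]
width: 0.0951
finger_force: 0.0
```

```bash
python3 -c "
from h import *
to(.438,-.207,.064,.036)"
```

```text
shift [-0.001  -0.0013  0.0011] turn [ 0.     -0.0002  0.0015] t 2.4 w 0.0951 F [-0.  -0.   0.5]
```

Call:
pendant(
  rows={"moves": [[0,0,0,0,0,0],[0,0,0,0,0,0],[0,0,0,0,0,0],[0,0,0,0,0,0],[0,0,0,0,0,0],[0,0,0,0,0,0]]},
  aperture=0.055,
  clamp_n=40,
)

```text
clock: 3.0
tool_pos: [0.4386, -0.2069, 0.0649]
ee_rot: [-2.181, -2.261, 0.0]
force: [-3.5, 0.4, 5.7]
width: 0.065
finger_force: 40.0
```

```bash
python3 -c "
from h import *
to(.438,-.207,.064,.036)"
```

```text
shift [-0.0001 -0.0006  0.0009] turn [-0.0004 -0.0002 -0.0001] t 3.0 w 0.065 F [-3.5  0.4  5.7]
```

To row units: -0.125 m is -0.2083, -0.115 m is -0.1917.

Call:
pendant(
  rows={"moves": [[0,0,-0.0167,0,0,0],[0,0,-0.05,0,0,0],[0,0,-0.1,0,0,0],[0,0,-0.15,0,0,0],[0,0,-0.1917,0,0,0],[0,0,-0.2083,0,0,0],[0,0,-0.2083,0,0,0]]},
)

```text
clock: 3.7
tool_pos: [0.439, -0.207, 0.1904]
ee_rot: [2.18, 2.26, 0.001]
force: [-0.1, 0.1, -8.3]
width: 0.065
finger_force: 40.0
```

```bash
python3 -c "
from h import *
to(.6516,.059,.19,-.026)"
```

```text
shift [0.2581 0.222  0.0005] turn [0.0015 0.0009 0.062 ] t 3.7 w 0.065 F [-0.1  0.1 -8.3]
```

To row units: 0.258 m is 0.43, 0.25 m is 0.4167, 0.062 rad is 0.0395.

Call:
pendant(
  rows={"moves": [[0.0333,0.0283,0,0,0,0.0032],[0.0833,0.0717,0,0,0,0.0076],[0.1417,0.1217,0,0,0,0.0127],[0.2,0.1717,0,0,0,0.0191],[0.2583,0.2217,0,0,0,0.0242],[0.3167,0.2717,0,0,0,0.0293],[0.375,0.3217,0,0,0,0.035],[0.4167,0.3583,0,0,0,0.0382],[0.43,0.37,0,0,0,0.0395],[0.43,0.37,0,0,0,0.0395]]},
)

```text
clock: 4.7
tool_pos: [0.6512, 0.06, 0.1871]
ee_rot: [-2.247, -2.193, 0.004]
force: [-0.2, -1.0, -7.8]
width: 0.0651
finger_force: 40.0
```

Call:
pendant(
  rows={"moves": [[0,0,0,0,0,0],[0,0,0,0,0,0]]},
)

```text
clock: 4.9
tool_pos: [0.6507, 0.0578, 0.1891]
ee_rot: [-2.251, -2.191, 0.001]
force: [-0.8, -0.1, -7.3]
width: 0.0648
finger_force: 40.0
```

```bash
python3 -c "
from h import *
to(.6516,.059,.062,-.026)"
```

```text
shift [0.0012 0.001  0.1271] turn [-0.0012  0.0001 -0.0011] t 4.9 w 0.0648 F [-0.8 -0.1 -7.3]
```

To row units: 0.124 m is 0.2067, 0.122 m is 0.2033.

Call:
pendant(
  rows={"moves": [[0.0017,0.0017,0.0333,0,0,0],[0.0017,0.0017,0.0833,0,0,0],[0.0017,0.0017,0.1333,0,0,0],[0.0017,0.0017,0.175,0,0,0],[0.0017,0.0017,0.1967,0,0,0],[0.0017,0.0017,0.2033,0,0,0],[0.0017,0.0017,0.2067,0,0,0],[0.0017,0.0017,0.2067,0,0,0]]},
)

```text
clock: 5.7
tool_pos: [0.653, 0.0597, 0.0667]
ee_rot: [2.25, 2.191, 0.002]
force: [0.1, -1.0, -6.8]
width: 0.0648
finger_force: 40.0
```

```bash
python3 -c "
from h import *
to(.6516,.059,.061,-.026)
from plant import snapshot
for n in('scene','top'):
    s=snapshot(n); np.savez(n+'1.npz',**s); cv2.imwrite('pics/'+n+'1.png',s['img'][:,:,::-1])
a=cv2.imread('pics/scene1.png')[130:330,140:400];b=cv2.imread('pics/top1.png')[130:290,180:390]
cv2.imwrite('pics/c1.png',np.hstack([cv2.resize(a,(400,308)),cv2.resize(b,(400,308))]))
"
```

```text
shift [-0.0007 -0.0014  0.0057] turn [ 0.0016 -0.0001 -0.0003] t 5.7 w 0.0648 F [ 0.1 -1.  -6.8]
```

View pics/c1.png

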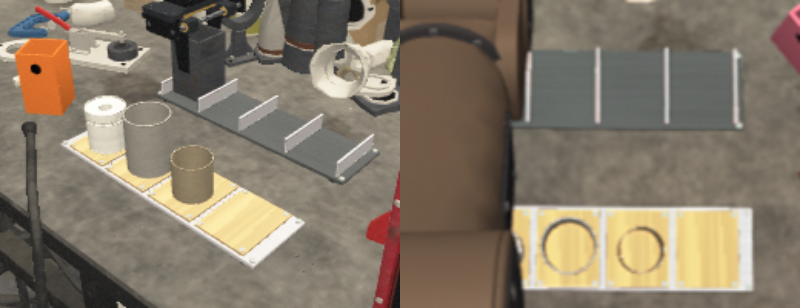

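The box (crop about (197,65)) hangs upright between the first two dividers of the left bay, just above the plate, and the other three parts still stand. Now I lower it the last few millimetres and release.

To row units: 0.004 m is 0.0067, 0.003 m is 0.005.

Call:
pendant(
  rows={"moves": [[0,-0.0017,0.0017,0,0,0],[0,-0.0017,0.0033,0,0,0],[0,-0.0017,0.005,0,0,0],[0,-0.0017,0.0067,0,0,0],[0,-0.0017,0.0067,0,0,0]]},
)

```text
clock: 6.3
tool_pos: [0.6514, 0.0599, 0.0614]
ee_rot: [-2.25, -2.192, 0.0]
force: [0.2, 0.4, -7.4]
width: 0.0651
finger_force: 40.0
```

```bash
python3 -c "
from h import *
to(.6516,.059,.061,-.026)"
```

```text
shift [-0.0009  0.0002  0.0004] turn [-0.0003 -0.      0.0001] t 6.3 w 0.0651 F [ 0.2  0.4 -7.4]
```

To row units: 0.002 m is 0.0033, 0.0014 m is 0.0023.

Call:
pendant(
  rows={"moves": [[-0.0008,0,0.0012,0,0,0],[-0.0008,0,0.0023,0,0,0],[-0.0008,0,0.0033,0,0,0],[-0.0008,0,0.0033,0,0,0]]},
)

```text
clock: 6.7
tool_pos: [0.6516, 0.0594, 0.0609]
ee_rot: [2.25, 2.192, 0.001]
force: [-3.7, 0.7, 6.5]
width: 0.0648
finger_force: 40.0
```

Contact: the force has turned upward. Releasing and retreating.

Call:
pendant(
  rows={"moves": [[0,0,0,0,0,0],[0,0,0,0,0,0],[0,0,0,0,0,0],[0,0,0,0,0,0],[0,0,0,0,0,0]]},
  aperture=0.095,
)

```text
clock: 7.2
tool_pos: [0.6516, 0.0594, 0.0596]
ee_rot: [2.25, 2.192, 0.0]
force: [0.3, -0.3, -0.2]
width: 0.0937
finger_force: 0.0
```

Call:
pendant(
  rows={"moves": [[0,0,-0.0167,0,0,0],[0,0,-0.05,0,0,0],[0,0,-0.1,0,0,0],[0,0,-0.1667,0,0,0],[0,0,-0.2167,0,0,0],[0,0,-0.2167,0,0,0]]},
)

```text
clock: 7.8
tool_pos: [0.6531, 0.0595, 0.195]
ee_rot: [2.246, 2.189, 0.009]
force: [0.3, -0.1, -0.5]
width: 0.095
finger_force: 0.0
```

```bash
python3 -c "
from h import *
to(.4415,-.1205,.19,-.026)"
```

```text
shift [-0.1854 -0.2069  0.0033] turn [ 0.0078 -0.0002  0.0001] t 7.8 w 0.095 F [ 0.3 -0.1 -0.5]
```

To row units: -0.206 m is -0.3433, -0.2 m is -0.3333.

Call:
pendant(
  rows={"moves": [[-0.0333,-0.0367,0,0,0,0],[-0.0833,-0.0917,0,0,0,0],[-0.1333,-0.1467,0,0,0,0],[-0.1833,-0.2017,0,0,0,0],[-0.2333,-0.2567,0,0,0,0],[-0.275,-0.3067,0,0,0,0],[-0.3,-0.3333,0,0,0,0],[-0.3083,-0.3433,0,0,0,0],[-0.3083,-0.3433,0,0,0,0],[-0.3083,-0.3433,0,0,0,0]]},
)

```text
clock: 8.8
tool_pos: [0.4414, -0.1199, 0.1896]
ee_rot: [2.25, 2.192, 0.001]
force: [0.0, -0.5, -0.6]
width: 0.0951
finger_force: 0.0
```

```bash
python3 -c "
from h import *
to(.4415,-.1205,.03,-.026)
from plant import snapshot
for n in('scene',):
    s=snapshot(n); np.savez(n+'2.npz',**s); cv2.imwrite('pics/'+n+'2.png',s['img'][100:330,130:430,::-1])
"
```

```text
shift [-0.0006  0.      0.1596] turn [ 0.0005 -0.0001  0.0001] t 8.8 w 0.0951 F [ 0.  -0.5 -0.6]
```

View pics/scene2.png

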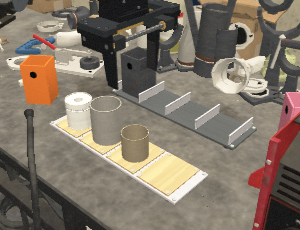

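The box stands upright in the left bay (crop (140,72)) and the other three parts stand. Descending on the ring.

To row units: 0.16 m is 0.2667, 0.155 m is 0.2583.

Call:
pendant(
  rows={"moves": [[0,0,0.05,0,0,0],[0,0,0.1167,0,0,0],[0,0,0.1833,0,0,0],[0,0,0.2333,0,0,0],[-0.0008,0,0.2583,0,0,0],[-0.0008,0,0.2667,0,0,0],[-0.0008,0,0.2667,0,0,0]]},
)

```text
clock: 9.55
tool_pos: [0.4411, -0.1202, 0.0291]
ee_rot: [-2.248, -2.193, 0.0]
force: [0.8, 0.5, -1.2]
width: 0.0951
finger_force: 0.0
```

Call:
pendant(
  rows={"moves": [[0,0,0,0,0,0],[0,0,0,0,0,0],[0,0,0,0,0,0],[0,0,0,0,0,0],[0,0,0,0,0,0],[0,0,0,0,0,0],[0,0,0,0,0,0]]},
  aperture=0.045,
  clamp_n=25,
)

```text
clock: 10.25
tool_pos: [0.4408, -0.1207, 0.0298]
ee_rot: [2.25, 2.192, 0.0]
force: [-0.3, 0.0, 3.7]
width: 0.0552
finger_force: 25.0
```

```bash
python3 -c "
from h import *
to(.4415,-.1205,.03,-.026)"
```

```text
shift [ 0.0002  0.0007 -0.0002] turn [ 0.0003  0.0001 -0.    ] t 10.25 w 0.0552 F [-0.3  0.   3.7]
```

To row units: -0.13 m is -0.2167, -0.115 m is -0.1917.

Call:
pendant(
  rows={"moves": [[0,0,-0.0167,0,0,0],[0,0,-0.05,0,0,0],[0,0,-0.1,0,0,0],[0,0,-0.15,0,0,0],[0,0,-0.1917,0,0,0],[0,0,-0.2167,0,0,0],[0,0,-0.2167,0,0,0]]},
)

```text
clock: 10.95
tool_pos: [0.4413, -0.1209, 0.1617]
ee_rot: [2.248, 2.19, 0.002]
force: [0.5, -0.2, -1.7]
width: 0.0551
finger_force: 25.0
```

```bash
python3 -c "
from h import *
to(.6495,-.0293,.16,-.026)"
```

```text
shift [0.097  0.2058 0.0023] turn [0.0035 0.0013 0.    ] t 10.95 w 0.0551 F [ 0.5 -0.2 -1.7]
```

To row units: 0.206 m is 0.3433, 0.205 m is 0.3417.

Call:
pendant(
  rows={"moves": [[0.0167,0.0333,0,0,0,0],[0.0417,0.0917,0,0,0,0],[0.0717,0.1533,0,0,0,0],[0.1,0.2167,0,0,0,0],[0.13,0.275,0,0,0,0],[0.15,0.3167,0,0,0,0],[0.1617,0.3417,0,0,0,0],[0.1617,0.3433,0,0,0,0],[0.1617,0.3433,0,0,0,0],[0.1617,0.3433,0,0,0,0]]},
)

```text
clock: 11.95
tool_pos: [0.6482, -0.0295, 0.1592]
ee_rot: [-2.25, -2.191, 0.001]
force: [-0.1, -1.4, -1.6]
width: 0.0553
finger_force: 25.0
```

```bash
python3 -c "
from h import *
to(.6495,-.0293,.028,-.026)"
```

```text
shift [0.0002 0.0014 0.1312] turn [-0.0012 -0.0001 -0.0004] t 11.95 w 0.0553 F [-0.1 -1.4 -1.6]
```

To row units: 0.13 m is 0.2167, 0.127 m is 0.2117.

Call:
pendant(
  rows={"moves": [[0,0.0017,0.0333,0,0,0],[0,0.0017,0.0917,0,0,0],[0,0.0017,0.15,0,0,0],[0,0.0017,0.1917,0,0,0],[0,0.0017,0.2117,0,0,0],[0,0.0017,0.2167,0,0,0],[0,0.0017,0.2167,0,0,0],[0,0.0017,0.2167,0,0,0]]},
)

```text
clock: 12.75
tool_pos: [0.6508, -0.0292, 0.0311]
ee_rot: [2.249, 2.191, 0.002]
force: [0.9, -0.4, -1.3]
width: 0.0553
finger_force: 25.0
```

```bash
python3 -c "
from h import *
to(.6495,-.0293,.0255,-.026)"
```

```text
shift [-0.0001 -0.0013  0.0056] turn [ 0.0021  0.0002 -0.    ] t 12.75 w 0.0553 F [ 0.9 -0.4 -1.3]
```

To row units: 0.005 m is 0.0083, 0.004 m is 0.0067.

Call:
pendant(
  rows={"moves": [[0,-0.0017,0.0017,0,0,0],[0,-0.0017,0.0033,0,0,0],[0,-0.0017,0.005,0,0,0],[0,-0.0017,0.0067,0,0,0],[0,-0.0017,0.0083,0,0,0],[0,-0.0017,0.0083,0,0,0]]},
)

```text
clock: 13.35
tool_pos: [0.6493, -0.029, 0.0257]
ee_rot: [2.25, 2.192, 0.001]
force: [-3.4, -0.6, 10.4]
width: 0.0555
finger_force: 25.0
```

```bash
python3 -c "
from h import *
to(.6495,-.0293,.0255,-.026)"
```

```text
shift [-0.0003  0.0002  0.0002] turn [0.0006 0.     0.0001] t 13.35 w 0.0555 F [-3.4 -0.6 10.4]
```

Contact (10 N up). Release, retreat, and go to the grey tube (.4475, -.0332).

Call:
pendant(
  rows={"moves": [[0,0,0,0,0,0],[0,0,0,0,0,0],[0,0,0,0,0,0],[0,0,0,0,0,0],[0,0,0,0,0,0]]},
  aperture=0.095,
)

```text
clock: 13.85
tool_pos: [0.6492, -0.0291, 0.0245]
ee_rot: [-2.25, -2.192, 0.0]
force: [-0.7, 0.4, 0.1]
width: 0.0897
finger_force: 0.0
```

Call:
pendant(
  rows={"moves": [[0,0,-0.0167,0,0,0],[0,0,-0.05,0,0,0],[0,0,-0.1,0,0,0],[0,0,-0.1667,0,0,0],[0,0,-0.2333,0,0,0],[0,0,-0.25,0,0,0],[0,0,-0.25,0,0,0]]},
)

```text
clock: 14.55
tool_pos: [0.6498, -0.0291, 0.1769]
ee_rot: [2.248, 2.19, 0.004]
force: [-0.2, 0.6, -0.2]
width: 0.0952
finger_force: 0.0
```

```bash
python3 -c "
from h import *
to(.4475,-.0332,.175,-.026)"
```

```text
shift [-0.0093 -0.2021  0.0012] turn [0.0038 0.0004 0.    ] t 14.55 w 0.0952 F [-0.2  0.6 -0.2]
```

To row units: -0.202 m is -0.3367, -0.192 m is -0.32.

Call:
pendant(
  rows={"moves": [[0,-0.0333,0,0,0,0],[-0.0033,-0.0917,0,0,0,0],[-0.0067,-0.1583,0,0,0,0],[-0.01,-0.225,0,0,0,0],[-0.0133,-0.2833,0,0,0,0],[-0.015,-0.32,0,0,0,0],[-0.015,-0.3367,0,0,0,0],[-0.015,-0.3367,0,0,0,0],[-0.015,-0.3367,0,0,0,0],[-0.015,-0.3367,0,0,0,0]]},
)

```text
clock: 15.55
tool_pos: [0.448, -0.0329, 0.1743]
ee_rot: [2.25, 2.193, 0.0]
force: [0.2, 0.5, 0.1]
width: 0.095
finger_force: 0.0
```

```bash
python3 -c "
from h import *
to(.4475,-.0332,.04,-.026)
from plant import snapshot
for n in('scene',):
    s=snapshot(n); np.savez(n+'3.npz',**s); cv2.imwrite('pics/'+n+'3.png',s['img'][100:330,130:430,::-1])
"
```

```text
shift [-0.0004 -0.0005  0.1343] turn [ 0.0001 -0.0001  0.0001] t 15.55 w 0.095 F [0.2 0.5 0.1]
```

View pics/scene3.png

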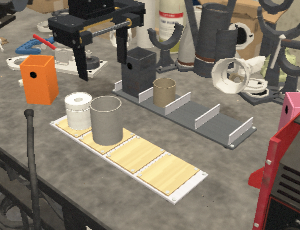

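The ring stands upright in the second bay (crop (164,92)) beside the box; boss and tube untouched. Taking the tube.

Call:
pendant(
  rows={"moves": [[0,0,0.0417,0,0,0],[0,0,0.1,0,0,0],[0,0,0.1583,0,0,0],[0,0,0.2,0,0,0],[0,0,0.2183,0,0,0],[0,0,0.2233,0,0,0],[0,0,0.2233,0,0,0]]},
)

```text
clock: 16.3
tool_pos: [0.4474, -0.0328, 0.0409]
ee_rot: [2.25, 2.192, 0.0]
force: [-0.1, -0.3, 0.3]
width: 0.0948
finger_force: 0.0
```

Call:
pendant(
  rows={"moves": [[0,0,0,0,0,0],[0,0,0,0,0,0],[0,0,0,0,0,0],[0,0,0,0,0,0],[0,0,0,0,0,0],[0,0,0,0,0,0],[0,0,0,0,0,0]]},
  aperture=0.055,
  clamp_n=30,
)

```text
clock: 17.0
tool_pos: [0.4472, -0.0328, 0.041]
ee_rot: [2.25, 2.192, 0.001]
force: [-0.1, 0.0, 6.6]
width: 0.0667
finger_force: 30.0
```

Call:
pendant(
  rows={"moves": [[0,0,-0.0167,0,0,0],[0,0,-0.05,0,0,0],[0,0,-0.1,0,0,0],[0,0,-0.15,0,0,0],[0,0,-0.2,0,0,0],[0,0,-0.2333,0,0,0],[0,0,-0.2333,0,0,0],[0,0,-0.2333,0,0,0]]},
)

```text
clock: 17.8
tool_pos: [0.4465, -0.0327, 0.1803]
ee_rot: [-2.25, -2.192, 0.0]
force: [-0.0, -0.1, -5.4]
width: 0.0668
finger_force: 30.0
```

```bash
python3 -c "
from h import *
to(.6475,-.117,.18,-.026)"
```

```text
shift [-0.079   0.2031  0.0003] turn [-0.0002 -0.0001 -0.    ] t 17.8 w 0.0668 F [-0.  -0.1 -5.4]
```

To row units: 0.203 m is 0.3383, -0.037 m is -0.0617.

Call:
pendant(
  rows={"moves": [[-0.0133,0.0333,0,0,0,0],[-0.0367,0.0917,0,0,0,0],[-0.0617,0.1583,0,0,0,0],[-0.0883,0.225,0,0,0,0],[-0.11,0.2833,0,0,0,0],[-0.125,0.32,0,0,0,0],[-0.1317,0.3383,0,0,0,0],[-0.1317,0.3383,0,0,0,0],[-0.1317,0.3383,0,0,0,0],[-0.1317,0.3383,0,0,0,0]]},
)

```text
clock: 18.8
tool_pos: [0.647, -0.1166, 0.1798]
ee_rot: [-2.249, -2.191, 0.001]
force: [0.2, -0.5, -4.5]
width: 0.0665
finger_force: 30.0
```

```bash
python3 -c "
from h import *
to(.6475,-.117,.039,-.026)"
```

```text
shift [-0.0004  0.0007  0.1408] turn [-0.0017 -0.0006  0.0001] t 18.8 w 0.0665 F [ 0.2 -0.5 -4.5]
```

To row units: 0.139 m is 0.2317, 0.137 m is 0.2283.

Call:
pendant(
  rows={"moves": [[0,0,0.0333,0,0,0],[0,0,0.0917,0,0,0],[0,0,0.15,0,0,0],[0,0,0.1967,0,0,0],[0,0,0.22,0,0,0],[0,0,0.2283,0,0,0],[0,0,0.2317,0,0,0],[0,0,0.2317,0,0,0],[0,0,0.2317,0,0,0]]},
)

```text
clock: 19.7
tool_pos: [0.6485, -0.1172, 0.043]
ee_rot: [2.249, 2.191, 0.002]
force: [-0.3, 0.3, -4.3]
width: 0.0667
finger_force: 30.0
```

```bash
python3 -c "
from h import *
to(.6475,-.117,.0365,-.026)"
```

```text
shift [ 0.0002 -0.001   0.0065] turn [0.002  0.0005 0.0001] t 19.7 w 0.0667 F [-0.3  0.3 -4.3]
```

To row units: 0.005 m is 0.0083, 0.004 m is 0.0067.

Call:
pendant(
  rows={"moves": [[0,-0.0017,0.0017,0,0,0],[0,-0.0017,0.0033,0,0,0],[0,-0.0017,0.005,0,0,0],[0,-0.0017,0.0067,0,0,0],[0,-0.0017,0.0083,0,0,0],[0,-0.0017,0.0083,0,0,0]]},
)

```text
clock: 20.3
tool_pos: [0.647, -0.1171, 0.0371]
ee_rot: [2.25, 2.192, 0.0]
force: [-2.4, 0.1, 2.2]
width: 0.0666
finger_force: 30.0
```

```bash
python3 -c "
from h import *
to(.6475,-.117,.0365,-.026)"
```

```text
shift [0.0001 0.0005 0.0006] turn [0.0003 0.     0.    ] t 20.3 w 0.0666 F [-2.4  0.1  2.2]
```

Contact. Release, retreat, and over to the boss (.4442, .0532).

Call:
pendant(
  rows={"moves": [[0,0,0,0,0,0],[0,0,0,0,0,0],[0,0,0,0,0,0],[0,0,0,0,0,0],[0,0,0,0,0,0]]},
  aperture=0.095,
)

```text
clock: 20.8
tool_pos: [0.647, -0.117, 0.0367]
ee_rot: [2.25, 2.192, 0.0]
force: [-0.4, 0.9, 0.0]
width: 0.0944
finger_force: 0.0
```

Call:
pendant(
  rows={"moves": [[0,0,-0.0167,0,0,0],[0,0,-0.05,0,0,0],[0,0,-0.1,0,0,0],[0,0,-0.1667,0,0,0],[0,0,-0.2167,0,0,0],[0,0,-0.2333,0,0,0],[0,0,-0.2333,0,0,0]]},
)

```text
clock: 21.5
tool_pos: [0.6473, -0.1171, 0.1783]
ee_rot: [2.248, 2.191, 0.002]
force: [0.3, -0.3, -0.1]
width: 0.0949
finger_force: 0.0
```

```bash
python3 -c "
from h import *
to(.4442,.0532,.175,-.026)"
```

```text
shift [ 0.165  -0.2075  0.0026] turn [ 0.0028  0.0007 -0.    ] t 21.5 w 0.0949 F [ 0.3 -0.3 -0.1]
```

To row units: -0.2075 m is -0.3458, -0.12 m is -0.2.

Call:
pendant(
  rows={"moves": [[0.0267,-0.0333,0,0,0,0],[0.0667,-0.0833,0,0,0,0],[0.1133,-0.1417,0,0,0,0],[0.1583,-0.2,0,0,0,0],[0.205,-0.2583,0,0,0,0],[0.245,-0.3083,0,0,0,0],[0.2667,-0.3367,0,0,0,0],[0.275,-0.3458,0,0,0,0],[0.275,-0.3458,0,0,0,0],[0.275,-0.3458,0,0,0,0]]},
)

```text
clock: 22.5
tool_pos: [0.4446, 0.0529, 0.1762]
ee_rot: [-2.25, -2.192, 0.0]
force: [-0.3, 0.7, -0.6]
width: 0.095
finger_force: 0.0
```

```bash
python3 -c "
from h import *
to(.4442,.0532,.03,-.026)
from plant import snapshot
for n in('scene',):
    s=snapshot(n); np.savez(n+'4.npz',**s); cv2.imwrite('pics/'+n+'4.png',s['img'][100:330,130:430,::-1])
"
```

```text
shift [ 0.0003 -0.0004  0.1462] turn [-0.0001  0.     -0.0002] t 22.5 w 0.095 F [-0.3  0.7 -0.6]
```

View pics/scene4.png

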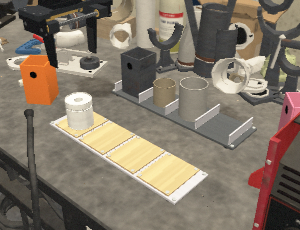

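The tube stands in the third bay (crop (193,98)); box and ring upright; only the boss remains (crop (78,110)). Its groove looks to be near the top, so I grip at mid-height.

To row units: 0.146 m is 0.2433, 0.142 m is 0.2367.

Call:
pendant(
  rows={"moves": [[0,0,0.0417,0,0,0],[0,0,0.1,0,0,0],[0,0,0.1583,0,0,0],[0,0,0.2083,0,0,0],[0,0,0.2367,0,0,0],[0,0,0.2433,0,0,0],[0,0,0.2433,0,0,0]]},
)

```text
clock: 23.25
tool_pos: [0.4441, 0.0529, 0.0301]
ee_rot: [-2.25, -2.191, 0.001]
force: [0.5, -0.1, 0.3]
width: 0.0949
finger_force: 0.0
```

Call:
pendant(
  rows={"moves": [[0,0,0,0,0,0],[0,0,0,0,0,0],[0,0,0,0,0,0],[0,0,0,0,0,0],[0,0,0,0,0,0],[0,0,0,0,0,0],[0,0,0,0,0,0]]},
  aperture=0.048,
  clamp_n=40,
)

```text
clock: 23.95
tool_pos: [0.444, 0.0533, 0.0309]
ee_rot: [2.25, 2.192, 0.001]
force: [0.2, -0.5, 6.4]
width: 0.0593
finger_force: 40.0
```

Call:
pendant(
  rows={"moves": [[0,0,-0.0167,0,0,0],[0,0,-0.05,0,0,0],[0,0,-0.1,0,0,0],[0,0,-0.15,0,0,0],[0,0,-0.2,0,0,0],[0,0,-0.25,0,0,0],[0,0,-0.25,0,0,0],[0,0,-0.25,0,0,0]]},
)

```text
clock: 24.75
tool_pos: [0.4433, 0.0533, 0.1805]
ee_rot: [2.25, 2.192, 0.0]
force: [-0.0, 0.2, -5.2]
width: 0.0596
finger_force: 40.0
```

```bash
python3 -c "
from h import *
to(.6454,-.205,.18,-.026)"
```

```text
shift [-0.253   0.2088  0.0005] turn [ 0.0003 -0.      0.0001] t 24.75 w 0.0596 F [-0.   0.2 -5.2]
```

To row units: -0.253 m is -0.4217, -0.243 m is -0.405.

Call:
pendant(
  rows={"moves": [[-0.0333,0.0267,0,0,0,0],[-0.0833,0.0683,0,0,0,0],[-0.1417,0.1167,0,0,0,0],[-0.2,0.165,0,0,0,0],[-0.2583,0.2133,0,0,0,0],[-0.3167,0.2617,0,0,0,0],[-0.3667,0.3033,0,0,0,0],[-0.405,0.3333,0,0,0,0],[-0.4217,0.3483,0,0,0,0],[-0.4217,0.3483,0,0,0,0]]},
)

```text
clock: 25.75
tool_pos: [0.6459, -0.2062, 0.1772]
ee_rot: [-2.249, -2.188, 0.002]
force: [-0.6, 1.1, -3.9]
width: 0.0594
finger_force: 40.0
```

Call:
pendant(
  rows={"moves": [[0,0,0,0,0,0],[0,0,0,0,0,0]]},
)

```text
clock: 25.95
tool_pos: [0.6454, -0.2041, 0.1796]
ee_rot: [-2.248, -2.192, 0.001]
force: [0.4, 0.4, -4.2]
width: 0.0594
finger_force: 40.0
```

```bash
python3 -c "
from h import *
to(.6454,-.205,.029,-.026)"
```

```text
shift [-0.001   0.0003  0.1506] turn [-0.0018 -0.0009  0.0006] t 25.95 w 0.0594 F [ 0.4  0.4 -4.2]
```

To row units: 0.149 m is 0.2483, 0.147 m is 0.245.

Call:
pendant(
  rows={"moves": [[0,0,0.0333,0,0,0],[0,0,0.0917,0,0,0],[0,0,0.15,0,0,0],[0,0,0.2,0,0,0],[0,0,0.2333,0,0,0],[0,0,0.245,0,0,0],[0,0,0.2483,0,0,0],[0,0,0.2483,0,0,0],[0,0,0.2483,0,0,0]]},
)

```text
clock: 26.85
tool_pos: [0.6467, -0.2051, 0.033]
ee_rot: [2.249, 2.191, 0.001]
force: [-0.2, 0.2, -4.0]
width: 0.0593
finger_force: 40.0
```

```bash
python3 -c "
from h import *
to(.6454,-.205,.0265,-.026)"
```

```text
shift [ 0.0001 -0.0013  0.0065] turn [0.002  0.0007 0.0002] t 26.85 w 0.0593 F [-0.2  0.2 -4. ]
```

To row units: 0.005 m is 0.0083, 0.004 m is 0.0067.

Call:
pendant(
  rows={"moves": [[0,-0.0017,0.0017,0,0,0],[0,-0.0017,0.0033,0,0,0],[0,-0.0017,0.005,0,0,0],[0,-0.0017,0.0067,0,0,0],[0,-0.0017,0.0083,0,0,0],[0,-0.0017,0.0083,0,0,0]]},
)

```text
clock: 27.45
tool_pos: [0.6451, -0.205, 0.027]
ee_rot: [2.25, 2.192, 0.0]
force: [-1.2, 0.5, 2.0]
width: 0.0596
finger_force: 40.0
```

```bash
python3 -c "
from h import *
to(.6454,-.205,.0265,-.026)"
```

```text
shift [0.0001 0.0003 0.0005] turn [ 0.0002  0.     -0.    ] t 27.45 w 0.0596 F [-1.2  0.5  2. ]
```

Contact. Release, retreat up, then swing left clear of the top view.

Call:
pendant(
  rows={"moves": [[0,0,0,0,0,0],[0,0,0,0,0,0],[0,0,0,0,0,0],[0,0,0,0,0,0],[0,0,0,0,0,0]]},
  aperture=0.095,
)

```text
clock: 27.95
tool_pos: [0.6452, -0.205, 0.0267]
ee_rot: [2.25, 2.192, 0.0]
force: [0.4, -0.2, 0.3]
width: 0.0925
finger_force: 0.0
```

Call:
pendant(
  rows={"moves": [[0,0,-0.0167,0,0,0],[0,0,-0.05,0,0,0],[0,0,-0.1,0,0,0],[0,0,-0.1667,0,0,0],[0,0,-0.2333,0,0,0],[0,0,-0.3,0,0,0],[0,0,-0.3333,0,0,0],[0,0,-0.3333,0,0,0]]},
)

```text
clock: 28.75
tool_pos: [0.646, -0.2054, 0.2309]
ee_rot: [2.246, 2.188, 0.004]
force: [-0.1, 0.4, -0.5]
width: 0.0952
finger_force: 0.0
```

Call:
pendant(
  rows={"moves": [[0.0333,-0.025,0,0,0,0],[0.1,-0.05,0,0,0,0],[0.1833,-0.0833,0,0,0,0],[0.2667,-0.1167,0,0,0,0],[0.3333,-0.1667,0,0,0,0],[0.4,-0.2167,0,0,0,0],[0.4667,-0.2667,0,0,0,0],[0.5333,-0.3,0,0,0,0],[0.6,-0.3333,0,0,0,0],[0.6667,-0.3333,0,0,0,0]]},
)

```text
clock: 29.75
tool_pos: [0.4527, 0.2015, 0.2263]
ee_rot: [-2.249, -2.192, 0.002]
force: [1.1, -0.6, -0.3]
width: 0.0951
finger_force: 0.0
```

Call:
pendant(
  rows={"moves": [[0.0833,0,0,0,0,0],[0.1667,0,0,0,0,0],[0.25,0,0,0,0,0],[0.3333,0,0,0,0,0],[0.4,0,0,0,0,0],[0.4,0,0,0,0,0],[0.4,0,0,0,0,0],[0.4,0,0,0,0,0]]},
)

```text
clock: 30.55
tool_pos: [0.4617, 0.4389, 0.2261]
ee_rot: [2.251, 2.192, -0.002]
force: [-0.6, -0.2, 0.4]
width: 0.0951
finger_force: 0.0
```

```bash
python3 - <<'E'
from h import *
from plant import snapshot
for n in('scene','top'):
    s=snapshot(n); np.savez(n+'5.npz',**s); cv2.imwrite('pics/'+n+'5.png',s['img'][:,:,::-1])
Z=cloud(s)[...,2]
th=-.026;c=np.array([.6486,-.0732])
for n,by,h in [("box",.132,.12),("ring",.044,.065),("tube",-.044,.095),("slug",-.132,.078)]:
    b=c+np.array([-np.sin(th)*by,np.cos(th)*by])
    m=np.abs(Z-h)<.008;vu=np.argwhere(m);q=plane(s,vu[:,::-1],h)[:,:2]
    q=q[np.abs(q-b).max(1)<.05]; r=cv2.minAreaRect((q*1000).astype(np.float32));e=np.array(cv2.minEnclosingCircle((q*1000).astype(np.float32))[0])
    print(n,len(q),"off mm",(e-b*1000).round(1),r[1],round(r[2],1))
a=cv2.imread('pics/scene5.png')[110:310,150:410];b=cv2.imread('pics/top5.png')[130:290,180:390]
cv2.imwrite('pics/c5.png',np.hstack([cv2.resize(a,(400,308)),cv2.resize(b,(400,308))]))
E
```

```text
box 253 off mm [-0.5 -0.4] (65.31964111328125, 64.0119857788086) 88.8
ring 88 off mm [-0.6  0.4] (51.84016418457031, 55.45668411254883) 88.7
tube 153 off mm [-0.9  0.4] (64.32050323486328, 65.84041595458984) 88.3
slug 463 off mm [-0.5  1.2] (57.8408317565918, 59.3892822265625) 43.4
```

View pics/c5.png

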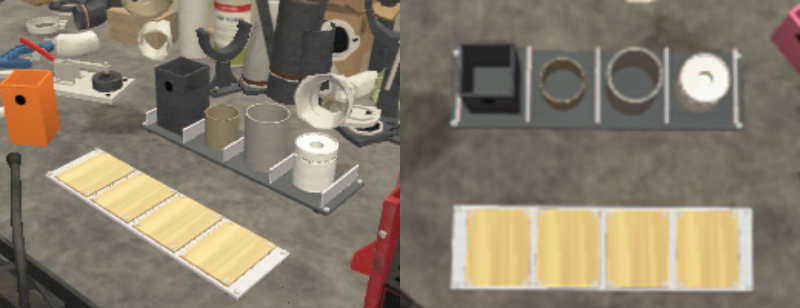

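All four parts stand upright within about 1 mm of their bay centres: box, ring, tube, boss from left to right (top crop x about 490, 562, 634, 703). The pads are empty and the arm is clear.

```bash
python3 -c "
from plant import ctrl; print(ctrl.job_done())"
```

```text
the job is handed in; nothing more can be done
None
```

The four parts stand upright in the divided rack in reverse order (box, ring, tube, boss from left to right), each within about 1.5 mm of its bay centre, and the job was handed in at about 31 s.

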